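Hold the pump guard's gate ajar past its sagging bolt

TASK

I am about to change the pump's inlet fitting: take the brass hose tail (the tall barbed one) out of the spares bin and stand it upright in the round steel parts dish. Then open the pump guard for me: its barrel bolt has sagged and the collar on its nose catches behind the bent-up lip of the keeper, so grip the knob, lift the bolt over the lip while drawing it right back towards the hinge, and do not force it against the keeper. Pull the gate open by the knob to about ten centimetres at its free edge and finish there, still gripping the knob and holding the gate ajar against its closing spring so that I can reach in with both hands; leave the tools, slide box and oil bottle where they are.

Things in the scene. Friction and masses are not known exactly. Their poses are not given: they have to be found in the camera images.
- guard: low wire-mesh guard, 360 mm wide, 300 deep, 227 high, fixed on the bench over a flywheel pump. Origin: on the bench, at the middle of its front plane; x points into the guard, away from its gate, y along the front towards the hinge post, z up. The gate fills the front: 300 mm wide, from z = 30 to 205 mm, its front face in the plane x = 0. Wherever it stands, all that is on the front sticks out towards -x of this frame
- keeper: steel strap staple on the latch post (the -y post), a bridge 20 mm wide (y), open inside for 36 mm in x and 62 mm in height. Origin: on the post's front face, 180 mm above the bench, at y = -168.5 mm of the guard; same axes as the guard. The edge of its lower leg on the gate's side is bent up into a lip about 4 mm thick, at y = +8 mm, its top 16.5 mm below the origin. The bolt's rod rests on this lip
- gate (a joint): angle of the gate about its upright spring hinge, rad: 0 shut, grows as the free edge comes out of the guard's front (towards -x of the guard), 1.3 at most; 10 cm at the free edge is 0.33 rad. The spring closes it with about 0.5 N m when shut and 0.65 N m when ajar
- gate_hinge (a point): point on the gate's hinge line, 180 mm above the bench, at y = +150 mm, x = 0 of the guard; seen from above the gate swings open clockwise about it. Moves and turns with the gate
- carrier (a joint): tilt, rad, of the bolt's plate, which hangs on its rear screw only (30 mm from the hinge line, 180 mm above the bench): 0 is level, negative is nose drooping; sagged at about -0.04 at the start, when the rod rests on the keeper's lip; can be raised to 0.07. It falls back when let go; raising takes about 3 N at the knob. The collar clears the lip above about -0.018
- bolt (a joint): draw of the bolt along its plate, m: about 0 shot home, grows as it is drawn towards the hinge, 0.065 at most; friction about 1 N. The rod is 12 mm thick, 20 mm in front of the gate's face, with a collar 24 mm across and 13 mm long on its nose, which stands some 14 mm beyond the keeper's lip at 0. The nose leaves the keeper at about 0.032 and lies within the gate's edge from 0.04 on; draw it to about 0.06
- knob: the bolt's steel knob (fixed to the rod): a round shank 12 mm thick and about 50 mm long, square to the gate's face and sticking out of it, with a 22 mm ball on its outer end. Origin: on the rear screw of the bolt's plate when the bolt is shot, at the gate's face; axes as the guard's, turned with gate and tilt
- knob_mid (a point): middle of the free length of the knob's shank, 51 mm in front of the gate's face, 20 mm from the ball's near side; the place to pinch it from above, closing along the bolt (y). At the start 220 mm from the hinge line and about 173 mm above the bench; the guard's top is 227 mm above the bench and its header's face is 51 mm behind this point. To clear the lip lift it by 5 to 15 mm before drawing
- hosetail_mid (a point): the brass hose tail: hexagon foot 36 mm across and 12 high, on it a round barbed stem 18 mm thick; 70 mm high overall, 0.09 kg, standing on its foot in the bin. Point: on its axis, half-way up (35 mm above its foot); z along the stem. It alone stands up out of the bin; pinch the stem 45 to 60 mm above its foot to stay above the neighbours (all lower than 26 mm) and the bin's wall
- bin: open grey spares bin, 215 x 165 mm, 35 high, floor 4 mm thick, fixed. Origin: middle of its underside. Holds the hose tail among lower fittings
- dish_in (a point): middle of the inner floor of the round steel parts dish (fixed): inner floor 4 mm above the bench and about 106 mm across, rim 122 mm across and 18 mm high
- driver: screwdriver lying on the bench, a bystander; origin under its middle
- wrench: wrench lying on the bench, a bystander; origin under its middle
- slidebox: flat white slide box 85 x 100 x 34 mm, a bystander; origin under its middle
- oil: small amber oil bottle, 36 mm across and 85 high, a bystander; origin under its middle
There are look-alikes about, which are no part of the job. What is shaped like the part that bears hosetail_mid but purple is not meant. Several things look just like the part that bears dish_in: the one meant starts farthest from the robot's base.

How it is judged:
By the outcome, as a careful person would: the job done as asked, in the order asked, and still so for the second after the job is handed in, while the arm keeps its last pose, push and grip.
It also fails if it takes over 61 s, if anything falls off the work surface, if the arm or the gripper's body presses on something with over 40 N, if the wrist force passes 120 N, or if a joint passes its speed limit or range.

ROBOT

A 6-joint arm with a two-finger parallel gripper is mounted at the origin on the work surface. World frame = base frame: x ahead of the robot, y to its left, z up, the work surface at z = 0. Lengths are in mm, angles in rad, forces in N, time in s.
With the tool pointing down it reaches from about 275 to 1000 mm from the base axis. Payload 8.4 kg.
Tool frame: the origin (TCP) lies on the centre line of the jaws, within the pads' length; the fingertips stand 17 mm ahead of it and the grasp point (between the pads) lies 2 mm behind it (r.tcp_to_tips is the z of the fingertips in the tool frame, in mm); z points along the fingers, y is the direction in which the jaws open and shut (so a half turn about z gives the same grasp; the last joint's range is limited). The gripper opens to 85 mm and grips with 20 to 120 N. Pads are 22 mm wide; open, the fingers measure 114 mm over their backs; the gripper's body (76 mm by 85 mm) begins 54 mm behind the grasp point. The pads swing forward as they close: fully open they stand 13 mm farther back than shut.
Start: joints at [-1.318, 0.353, 1.633, -0, 1.155, -0.002], TCP at [157.531, -604.824, 248.281] pointing down, gripper open.
Joint ranges: [-2.63, 2.63], [-0.92, 2.1], [0.06, 2.66], [-1.3, 4.44], [0, 2.69], [-3.02, 3.02]. Speed limits (rad/s): [2.22, 2.22, 2.79, 3.14, 3.14, 3.14].

INTERFACE

Orientations are given as [roll, pitch, yaw] about the fixed x, y, z axes, in that order (R = Rz(yaw) Ry(pitch) Rx(roll)).
In Python, from rig import r, cams, job gives the robot as it stands.
- The arm moves only by the tool drive_tool, never from a script. Its argument "deltas" is a list of rows, each a list of 4 numbers: the shift along the tool's x, y, z in cm, then the turn about the tool's z in rad. In form: [[x, y, z, roll], ...]. A call has 1 to 12 rows; each row shifts and turns the commanded pose from where the row before left it, along the tool's axes as they then stand; what a row does not reach is not made up. A row lasts 1/12 s, in which the tool goes at most 41.7 mm and 7.16 degrees, less where a joint would pass 70% of its speed; a pose out of reach is approached as far as the arm can. A call with a gripper value outside its range is refused whole. "jaw" is the closure, from 0 (fully open) to 1 (shut), set as the call begins (left out, the last holds). The fingers move at their own pace and stop on an object; "force" is the grip in N (left out, the last holds). Time passes only in rows, so rows that do not move let the fingers close. It gives the time, the measured TCP pose, the force and the opening at its end, in the units of the state.
- r.sense(): the state, without advancing time (a new reading comes with each control period).
- cams.grab_frame(name): name is "scene" or "top" or "wrist"; returns (picture, depth): 384x512x3 uint8, red, green, blue; 384x512 float32, mm along the optical axis (not along the pixel's ray), 0 where there is no reading.
- cams.camera_params(name): a dict with "fx", "fy", "cx", "cy" (pixels), "k1" (the pictures are not rectified: a ray, as slopes to the right and down, at radius r is drawn at 1 + k1 r^2 times it, then the intrinsics apply), "R" (3x3) and "t" (3): a world point X has camera coordinates R X + t. Camera axes: x right, y down, z forward; pixel columns grow to the right and rows downward; lengths in mm; the calibration is good to about 2 mm. A picture is of the moment at which its call begins: read the wrist's pose just before it. camera_params takes no time and is no camera call; for the wrist camera it gives the pose at the moment of the call.
- job.sign_off(): hands the job in, once; it reports no verdict.
The state is a dict: "clock": time; "qpos": joint angles; "qvel": joint speeds; "joint_efforts": joint torques, N m; "eef_pos": TCP position; "tcp_rot": TCP orientation; "contact_force": force on the tool from outside, world axes, zero at the start; "wrist_torque": the same for the moment, N m; "opening": opening from 0.0 (shut) to 1.0 (fully open).
Only numpy, scipy, OpenCV 4.12 (cv2) and the standard library are available. Lean on these libraries where they do the work, as an engineer would, in place of code of your own. Each camera call takes 0.05 s, during which the arm holds its last target. There are 200 camera calls.

## Working session

There is one attempt and no reset: what is moved stays moved. The work goes in short steps, Python scripts to look and compute and a tool call to move; the robot and the scene stay as the last step left them, time stands still between calls to the robot, and variables do not carry over. Pictures are saved under pics/ and viewed, about 8 in all and at most 12, crops included, and the job is handed in when it is done.

Besides the shell and the picture viewer there is one more tool, called as name(argument=value, ...), one argument or row to a line, values as JSON. drive_tool: Moves the arm, as the interface text tells. Its arguments: {"type":"object","properties":{"deltas":{"type":"array"},"jaw":{"type":"number"},"force":{"type":"number"}},"required":["deltas"]}

```bash
ls; mkdir -p pics
cat > h.py <<'E'
import numpy as np, cv2
from rig import r,cams,job
def grab(n):
    p=cams.camera_params(n); im,d=cams.grab_frame(n); return im,d,p
def save(im,f,s=1.5): cv2.imwrite('pics/'+f,cv2.resize(cv2.cvtColor(im,cv2.COLOR_RGB2BGR),None,fx=s,fy=s,interpolation=cv2.INTER_CUBIC))
def slopes(p,u,v):
    K=np.array([[p['fx'],0,p['cx']],[0,p['fy'],p['cy']],[0,0,1.]])
    return cv2.undistortPoints(np.array([[[u,v]]],float),K,np.array([p['k1'],0,0,0.]))[0,0]
def onz(p,u,v,z):
    R=np.array(p['R']);t=np.array(p['t']);s=slopes(p,u,v)
    c=-R.T@t; d=R.T@np.array([s[0],s[1],1]); return c+d*(z-c[2])/d[2]
def atd(p,u,v,D):
    R=np.array(p['R']);t=np.array(p['t']);s=slopes(p,u,v)
    return R.T@(np.array([s[0],s[1],1])*D-t)
def cloud(p,d):
    h,w=d.shape;K=np.array([[p['fx'],0,p['cx']],[0,p['fy'],p['cy']],[0,0,1.]])
    v,u=np.mgrid[:h,:w];s=cv2.undistortPoints(np.stack([u,v],-1).reshape(-1,1,2).astype(float),K,np.array([p['k1'],0,0,0.])).reshape(h,w,2)
    c=np.dstack([s*d[...,None],d]); return (c-np.array(p['t']))@np.array(p['R'])
E
python3 - <<'E'
from h import *
for n in('scene','top'):
    im,d,p=grab(n); save(im,n+'0.png'); np.savez(n+'0.npz',im=im,d=d,**p)
    print(n,p['fx'],-np.array(p['R']).T@p['t'],np.array(p['R'])[2],d.max())
print(r.sense())
E
```

```text
pics
scene 362.11458267370193 [1291.7956535   275.21599322  764.25074302] [-0.76483385 -0.26715323 -0.58622379] 3495.0398
top 415.19813010083914 [ 264.33037866  -20.04354024 1421.95027355] [ 0.14998719  0.00575072 -0.98867121] 2356.0898
{'clock': 0.1, 'qpos': array([-1.31837709e+00,  3.53604617e-01,  1.63409090e+00,  1.64872075e-05,
        1.15517985e+00, -2.40999864e-03]), 'qvel': array([ 5.08670809e-04, -3.21969259e-03, -2.84728661e-03, -1.07054025e-03,
       -4.35685200e-05, -1.62084138e-03]), 'joint_efforts': array([ 3.52581756e-04, -6.06356406e+01, -3.42817640e+01,  6.37673406e-05,
        3.91701615e-03, -1.10100925e-05]), 'eef_pos': array([ 157.44418467, -604.41116531,  247.60734346]), 'tcp_rot': array([-3.14030999e+00, -1.81663338e-05,  2.54822556e-01]), 'contact_force': array([ 1.09272686,  1.07188001, -0.47419268]), 'wrist_torque': array([ 0.00115759, -0.05558765,  0.00592796]), 'opening': 0.9991257012040496}
```

View pics/scene0.png

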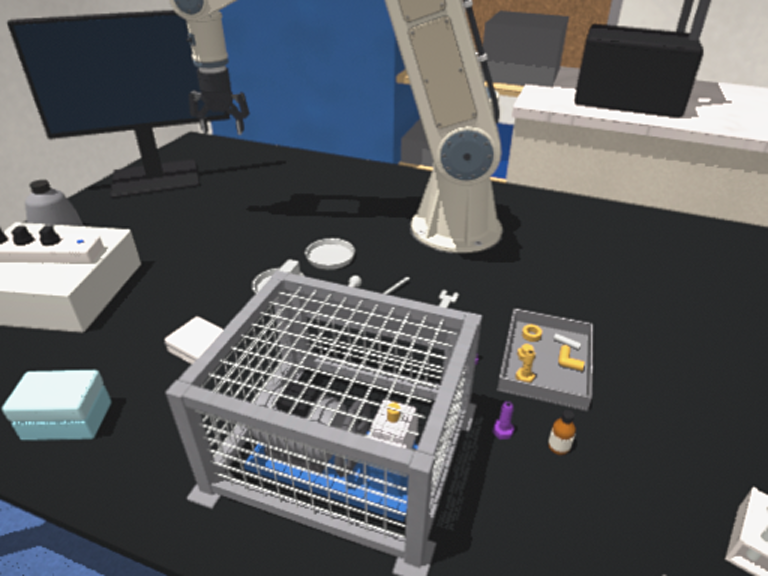

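View pics/top0.png

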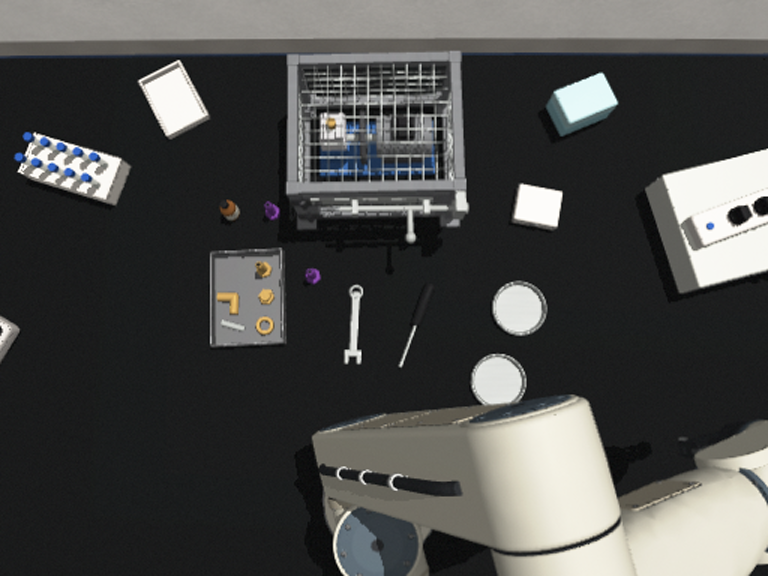

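The scene view shows the bin at about (545,358) with the hose tail standing at (525,362). The top view shows the hose tail at (263,270), dishes at (520,308) and (498,380), and the guard front facing the robot with the knob ball at (410,238). The farther dish is the one at (520,308).

Run:
```python
from h import *
T={n:np.load(n+'0.npz') for n in('scene','top')}
for n in T:
    z=T[n]; c=cloud(z,z['d']); im=z['im']; hsv=cv2.cvtColor(im,cv2.COLOR_RGB2HSV)
    m=cv2.inRange(hsv,(12,120,90),(28,255,255))
    k,l,s,ce=cv2.connectedComponentsWithStats(m)
    for i in range(1,k):
        if s[i,4]>12:
            q=c[l==i]; hi=q[q[:,2]>q[:,2].max()-8]; print(n,ce[i].round(),s[i,4],'med',np.median(q,0).round(),'zmax',q[:,2].max().round(),'top',np.median(hi,0).round())
z=T['top']; c=cloud(z,z['d'])
# dish: bright around
g=cv2.cvtColor(z['im'],cv2.COLOR_RGB2GRAY)
for (u,v) in((520,308),(498,380)):
    u/=1.5;v/=1.5
    m=np.zeros_like(g);m[int(v-22):int(v+23),int(u-22):int(u+23)]=1
    pts=np.argwhere((m>0)&(g>110))[:,::-1].astype(np.float32)
    e=cv2.minEnclosingCircle(pts);ctr=onz(z,*e[0],10);print('dish',e,ctr, np.hypot(*ctr[:2]),c[int(v),int(u)])
# knob/guard
w=c[120:170,185:320].reshape(-1,3)
q=w[(w[:,2]>160)&(w[:,2]<195)]
for lo in range(0,1): 
    k=c[130:166,262:285].reshape(-1,3); k=k[(k[:,2]>150)&(k[:,2]<200)]; print('knob',k[k[:,0].argsort()][:40:2].round(1))
t=c[30:140,180:320].reshape(-1,3); t=t[(t[:,2]>215)&(t[:,2]<240)]
print(cv2.minAreaRect(t[:,:2].astype(np.float32)),np.percentile(t[:,2],[5,50,95]))
```

```text
scene [368.  12.] 1176 med [-1135.   145.   387.] zmax 764.0 top [1292.  275.  764.]
scene [354. 221.] 105 med [390. 265.  17.] zmax 764.0 top [1292.  275.  764.]
scene [350. 242.] 212 med [518. 267.  27.] zmax 764.0 top [1292.  275.  764.]
scene [379. 239.] 151 med [453. 342.  20.] zmax 27.0 top [448. 341.  22.]
scene [263. 270.] 14 med [799. 106. 167.] zmax 170.0 top [799. 106. 167.]
scene [262. 277.] 47 med [813. 108. 162.] zmax 170.0 top [812. 108. 167.]
scene [375. 286.] 146 med [659. 349.  56.] zmax 71.0 top [657. 349.  65.]
top [221.  81.] 19 med [801. 104. 168.] zmax 173.0 top [800. 103. 168.]
top [152. 138.] 49 med [642. 342.  59.] zmax 89.0 top [651. 341.  89.]
top [176. 179.] 63 med [507. 265.  19.] zmax 1422.0 top [ 264.  -20. 1422.]
top [177. 198.] 65 med [447. 261.  23.] zmax 35.0 top [451. 261.  29.]
top [153. 201.] 114 med [439. 339.  22.] zmax 29.0 top [441. 339.  24.]
top [176. 217.] 63 med [381. 265.  19.] zmax 29.0 top [379. 266.  22.]
dish ((345.8529357910156, 204.85293579101562), 18.231842041015625) [ 423.09110451 -314.45063895   10.        ] 527.1482590789117 [ 423.41520697 -316.48470302    2.5954918 ]
dish ((337.1956481933594, 257.1956481933594), 24.48236083984375) [ 246.38090487 -280.00604678   10.        ] 372.97042311303306 [ 260.31624926 -263.56662719    6.14758312]
knob [[539.7 -60.7 175.7]
 [541.1 -63.5 183.4]
 [542.6 -57.6 176.7]
 [542.9 -60.7 175.6]
 [543.9 -63.5 185. ]
 [544.6 -66.7 181.9]
 [545.3 -69.8 178.8]
 [546.3 -63.4 188. ]
 [547.5 -60.5 183.2]
 [548.4 -66.8 179.1]
 [549.8 -51.6 173.1]
 [550.8 -66.7 182.2]
 [550.9 -57.5 181.7]
 [552.3 -51.6 175.6]
 [553.3 -66.6 185. ]
 [554.3 -60.6 180.7]
 [554.4 -54.5 180.4]
 [555.8 -63.5 187.5]
 [557.9 -66.9 178.5]
 [560.4 -57.6 181.5]]
((760.7578125, 11.032958984375), (336.7561950683594, 359.90948486328125), 0.7544497847557068) [217.20876955 225.05412993 230.09113672]
```

Run:
```python
from h import *
z=np.load('top0.npz');im=z['im'][20:260,130:390];save(im,'crop.png',3)
```

```text
(no output)
```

View pics/crop.png

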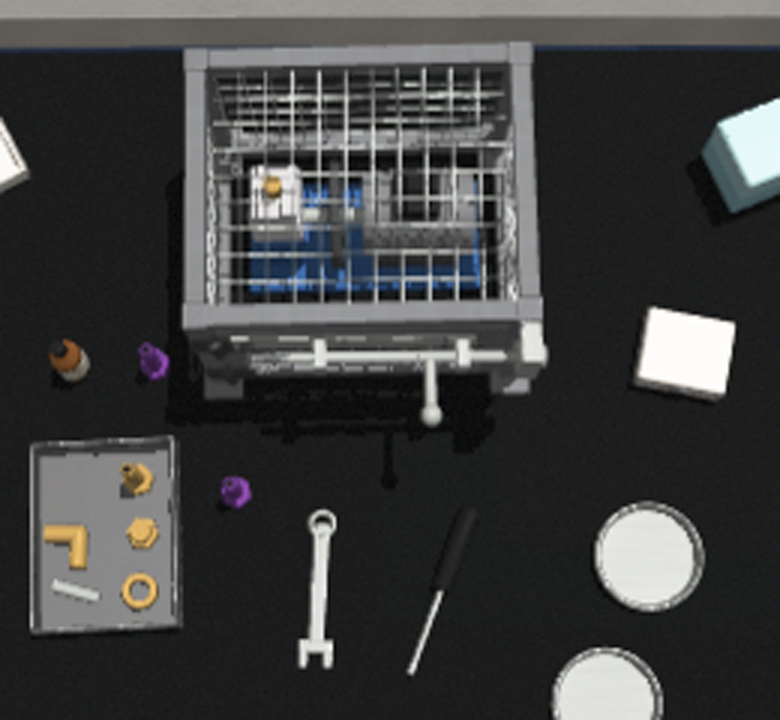

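The crop shows the hose tail's top at crop (128,467), foot (140,483), and the knob ball at (431,413) with its shank running up to the rod. The header's front edge runs from about (183,327) to (540,320).

Run:
```python
from h import *
z=np.load('top0.npz');c=cloud(z,z['d'])
s=np.load('scene0.npz');cs=cloud(s,s['d'])
C=lambda u,v:(130+(u+.5)/3-.5,20+(v+.5)/3-.5)
print('tail top',onz(z,*C(127,466),70),'foot',onz(z,*C(140,483),16))
q=cs[228:256,340:360].reshape(-1,3); 
for a,b in((16,30),(40,50),(50,58),(58,72)):
    k=q[(q[:,2]>a)&(q[:,2]<b)&(abs(q[:,1]-267)<30)]; print('scene tail',a,len(k),np.median(k,0),k.min(0),k.max(0))
for f in((183,327),(510,321),(185,48),(533,42),(543,300)): print('corner',onz(z,*C(*f),227))
# front edge by columns at header
X=[]
for u in range(196,300,4):
    col=c[90:140,u]; k=col[(col[:,2]>218)&(col[:,2]<236)]
    if len(k): X.append(k[k[:,0].argmin()])
X=np.array(X); p=np.polyfit(X[:,1],X[:,0],1); print('front edge x=',p, 'res',np.std(X[:,0]-np.polyval(p,X[:,1])))
print('ball',onz(z,*C(431,413),171),'shank root',onz(z,*C(429,362),173))
for f in((290,356),(505,357)): print('rod',onz(z,*C(*f),176))
for f in((522,345),(547,345)): print('keeper',onz(z,*C(*f),211))
for (u,v) in((648,556),): print('dish',onz(z,*C(u,v),10))
h=np.load('scene0.npz')['im']; save(h[215:265,325:405],'tail.png',8)
```

```text
tail top [515.93290525 271.02058927  70.        ] foot [506.14115752 267.05316938  16.        ]
scene tail 16 75 [505.803661   262.05626296  24.47622121] [438.28979843 245.99192673  16.00975267] [557.53148982 284.85382982  29.76436237]
scene tail 40 18 [518.74587161 268.85357559  44.59664089] [510.90829191 260.57653352  40.59029746] [522.84143447 278.43425119  48.47881446]
scene tail 50 12 [519.5250962  269.01730714  53.57346749] [516.80564005 262.79351528  51.36940216] [522.2884479  276.62047663  57.09064626]
scene tail 58 30 [519.56193089 269.3127756   65.99086203] [507.58783635 260.43030077  58.56322717] [522.74127208 277.45131202  71.43906512]
corner [627.17981522 185.93046565 227.        ]
corner [ 632.92888687 -139.02478303  227.        ]
corner [925.73788713 191.80917675 227.        ]
corner [ 931.3830561 -167.4769378  227.       ]
corner [ 654.58455033 -172.21656883  227.        ]
front edge x= [-1.95810349e-02  6.33681043e+02] res 0.6148327412782784
ball [552.33602067 -61.9592484  171.        ] shank root [605.78103571 -60.11243602 173.        ]
rod [611.48530474  83.32620333 176.        ]
rod [ 610.2276176  -138.36419142  176.        ]
keeper [ 612.91738457 -152.27462278  211.        ]
keeper [ 612.9110991  -177.35458732  211.        ]
dish [ 422.58571973 -313.79761395   10.        ]
```

View pics/tail.png

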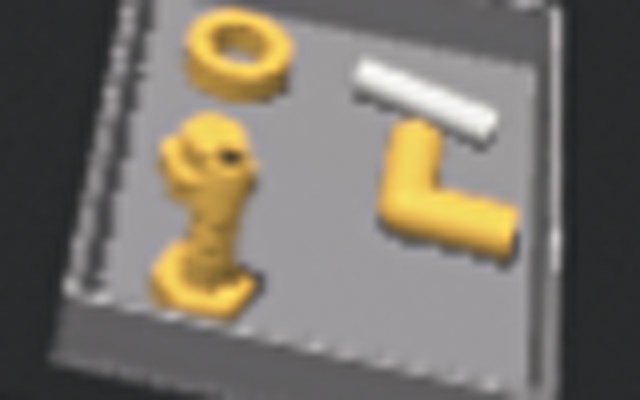

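drive_tool(
  deltas=[
    [0,0,0,0.118],
    [0,0,0,0.118],
    [1.5,-3.6,0,0],
    [1.5,-3.6,0,0],
    [1.5,-3.6,0,0],
    [1.5,-3.6,0,0],
    [1.5,-3.6,0,0],
    [1.5,-3.6,0,0],
    [1.5,-3.6,0,0],
    [1.5,-3.6,0,0],
    [1.5,-3.6,0,0],
    [1.5,-3.6,0,0],
  ],
  jaw=0.4,
  force=40,
)

```text
clock: 1.1
eef_pos: [300.7, -240.2, 248.2]
tcp_rot: [3.142, -0.0, 0.018]
contact_force: [1.4, -0.3, 0.6]
opening: 0.594
```

drive_tool(
  deltas=[
    [1.5,-3.6,0,0],
    [1.5,-3.6,0,0],
    [1.5,-3.6,0,0],
    [1.5,-3.6,0,0],
    [1.5,-3.6,0,0],
    [1.5,-3.6,0,0],
    [1.5,-3.6,0,0],
    [1.5,-3.6,0,0],
    [1.5,-3.6,0,0],
    [1.5,-3.6,0,0],
    [0,0,0,0],
    [0,0,0,0],
  ],
)

```text
clock: 2.1
eef_pos: [444.0, 122.3, 247.9]
tcp_rot: [3.141, 0.001, 0.022]
contact_force: [0.3, -0.3, -1.2]
opening: 0.598
```

drive_tool(
  deltas=[
    [1.4,-2.9,0,0],
    [1.4,-2.9,0,0],
    [1.4,-2.9,0,0],
    [1.4,-2.9,0,0],
    [1.4,-2.9,0,0],
    [0,0,0,0],
    [0,0,0,0],
  ],
)

```text
clock: 2.68
eef_pos: [511.2, 266.6, 247.7]
tcp_rot: [3.141, 0.001, 0.019]
contact_force: [0.1, -0.5, -0.1]
opening: 0.597
```

Run:
```python
from h import *
im,d,p=grab('wrist'); save(im,'w1.png')
print(-np.array(p['R']).T@p['t'],np.array(p['R'])[2], r.sense()['eef_pos'])
c=cloud(p,d); m=cv2.inRange(cv2.cvtColor(im,cv2.COLOR_RGB2HSV),(12,120,70),(30,255,255))>0
for a,b in((10,20),(30,45),(45,60),(60,80)):
    k=c[m&(c[...,2]>a)&(c[...,2]<b)&(np.hypot(c[...,0]-512,c[...,1]-269)<25)]
    if len(k):print(a,len(k),np.median(k,0),k.min(0),k.max(0))
np.savez('w1.npz',im=im,d=d,**p)
```

```text
[592.47868889 268.88920851 373.11967736] [-0.31340295 -0.00655027 -0.94959764] [510.68825203 265.68638262 247.69480316]
10 3 [510.5929406  280.79486137  16.58817297] [507.96186422 279.56930505  15.78143498] [514.40446434 282.1012987   16.60972164]
30 3 [520.58596649 275.16373597  44.11163013] [518.30330803 272.79624328  43.80092605] [521.90326959 277.50149818  44.62731254]
45 7 [521.19755412 274.99515249  55.64879641] [517.240508   272.62182365  52.02180968] [522.20635578 278.3375301   57.84923717]
60 1 [519.00247161 276.85798615  67.80424301] [519.00247161 276.85798615  67.80424301] [519.00247161 276.85798615  67.80424301]
```

View pics/w1.png

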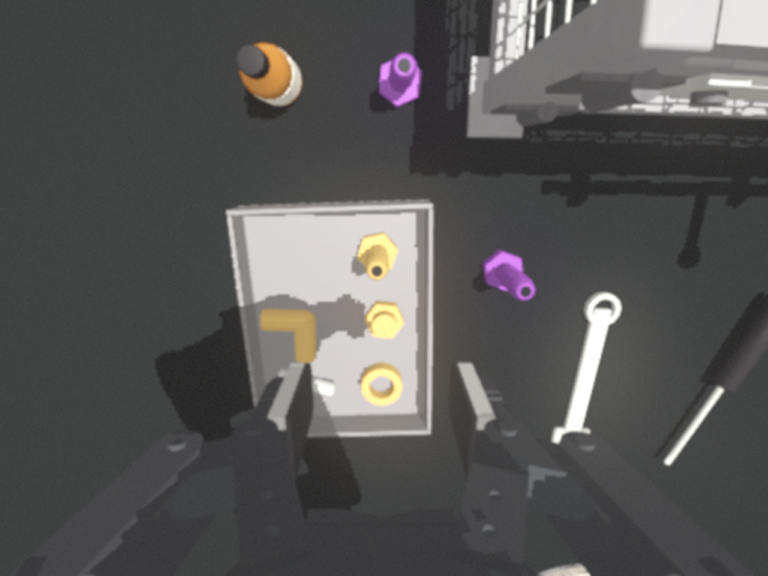

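The wrist view shows the hose tail at (377,262) with its top hole at (377,271), between the fingers in y.

Run:
```python
from h import *
z=np.load('w1.npz')
C=lambda u,v:((u+.5)/1.5-.5,(v+.5)/1.5-.5)
print(onz(z,*C(377,271),74),onz(z,*C(378.5,253),16))
```

```text
[513.30458296 269.88404833  74.        ] [513.97159982 269.01962387  16.        ]
```

drive_tool(
  deltas=[
    [0.23,-0.28,2,0],
    [0,0,2.6,0],
    [0,0,2.6,0],
    [0,0,2.6,0],
    [0,0,2.6,0],
    [0,0,2.6,0],
    [0,0,2,0],
    [0,0,1.4,0],
    [0,0,0.6,0],
    [0,0,0,0],
    [0,0,0,0],
  ],
)

```text
clock: 3.65
eef_pos: [513.5, 268.9, 58.9]
tcp_rot: [3.141, 0.0, 0.018]
contact_force: [0.9, 0.1, 0.1]
opening: 0.596
```

drive_tool(
  deltas=[
    [0,0,0,0],
    [0,0,0,0],
    [0,0,0,0],
    [0,0,0,0],
    [0,0,0,0],
    [0,0,0,0],
    [0,0,0,0],
    [0,0,0,0],
  ],
  jaw=1,
  force=40,
)

```text
clock: 4.32
eef_pos: [514.1, 270.1, 59.4]
tcp_rot: [-3.141, -0.001, 0.019]
contact_force: [-0.4, -2.0, 6.4]
opening: 0.197
```

drive_tool(
  deltas=[
    [0,0,-1,0],
    [0,0,-2.5,0],
    [0,0,-3,0],
    [0,0,-3,0],
    [0,0,-1.5,0],
    [-0.6,2.5,0,0],
    [-0.6,3.43,0,0],
    [-0.6,3.43,0,0],
    [-0.6,3.43,0,0],
    [-0.6,3.43,0,0],
    [-0.6,3.43,0,0],
    [-0.6,3.43,0,0],
  ],
)

```text
clock: 5.32
eef_pos: [475.2, 36.9, 169.1]
tcp_rot: [-3.142, -0.001, 0.019]
contact_force: [1.0, -0.0, -0.3]
opening: 0.195
```

drive_tool(
  deltas=[
    [-0.6,3.43,0,0],
    [-0.6,3.43,0,0],
    [-0.6,3.43,0,0],
    [-0.6,3.43,0,0],
    [-0.6,3.43,0,0],
    [-0.6,3.43,0,0],
    [-0.6,3.43,0,0],
    [-0.6,3.43,0,0],
    [-0.6,3.43,0,0],
    [-0.6,2.5,0,0],
    [0,0,0,0],
    [0,0,0,0],
  ],
)

```text
clock: 6.32
eef_pos: [421.7, -297.6, 168.8]
tcp_rot: [3.141, -0.0, 0.016]
contact_force: [0.4, 1.2, -0.5]
opening: 0.197
```

drive_tool(
  deltas=[
    [0.1,1.64,1.5,0],
    [0,0,2,0],
    [0,0,2,0],
    [0,0,2,0],
    [0,0,1.5,0],
    [0,0,0.8,0],
    [0,0,0.5,0],
    [0,0,0.3,0],
    [0,0,0,0],
    [0,0,0,0],
  ],
)

```text
clock: 7.15
eef_pos: [423.9, -312.9, 63.0]
tcp_rot: [3.141, -0.001, 0.019]
contact_force: [0.2, 0.2, -0.9]
opening: 0.194
```

drive_tool(
  deltas=[
    [0,0,0.15,0],
    [0,0,0.1,0],
    [0,0,0.1,0],
    [0,0,0,0],
    [0,0,0,0],
  ],
)

```text
clock: 7.57
eef_pos: [423.7, -313.2, 59.4]
tcp_rot: [3.141, -0.001, 0.019]
contact_force: [-1.4, 0.5, 5.4]
opening: 0.203
```

Run:
```python
from h import *
im,d,p=grab('top'); im2,d2,p2=grab('wrist')
a=cv2.resize(im[170:290,290:400],(440,480),interpolation=cv2.INTER_CUBIC)
b=cv2.resize(im2,(360,270))
save(np.hstack([a,np.vstack([b,np.zeros((210,360,3),np.uint8)])]),'rel.png',1)
```

```text
(no output)
```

View pics/rel.png

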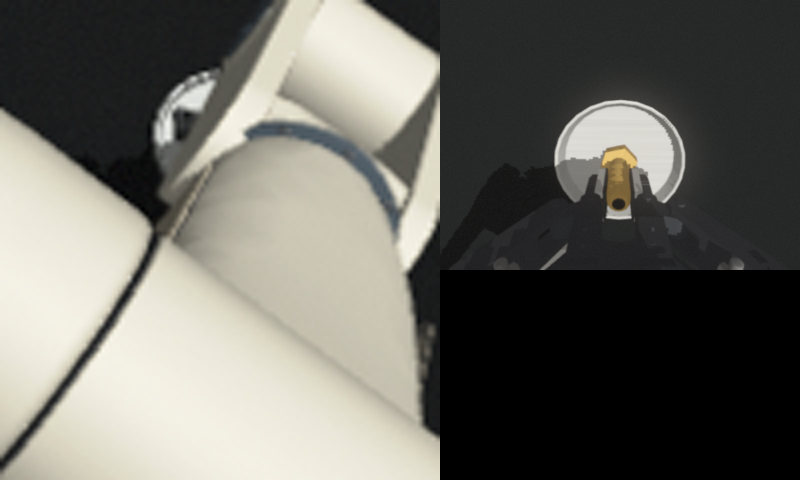

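The wrist view shows the hose tail held upright in the middle of the dish (foot at about (620,158)), with 5 N on the floor. I can release it.

drive_tool(
  deltas=[
    [0,0,0,0],
    [0,0,0,0],
    [0,0,0,0],
    [0,0,0,0],
    [0,0,0,0],
    [0,0,-0.5,0],
    [0,0,-1.5,0],
    [0,0,-2.5,0],
    [0,0,-3.5,0],
    [0,0,-3.5,0],
    [0,0,-3.5,0],
    [0,0,-3.5,0],
  ],
  jaw=0.4,
)

```text
clock: 8.67
eef_pos: [423.0, -312.6, 245.9]
tcp_rot: [3.142, -0.0, 0.019]
contact_force: [1.6, -0.3, 0.4]
opening: 0.597
```

drive_tool(
  deltas=[
    [1,-3.1,0,0],
    [1,-3.1,0,0],
    [1,-3.1,0,0],
    [1,-3.1,0,0],
    [1,-3.1,0,0],
    [1,-3.1,0,0],
    [1,-3.1,0,0],
    [1,-3.1,0,0],
    [0,0,0,0],
    [0,0,0,0],
  ],
)

```text
clock: 9.5
eef_pos: [498.9, -62.0, 244.0]
tcp_rot: [3.142, -0.0, 0.022]
contact_force: [-0.5, -0.1, -0.4]
opening: 0.604
```

Run:
```python
from h import *
im,d,p=grab('wrist'); save(im,'w2.png'); np.savez('w2.npz',im=im,d=d,**p)
im,d,p=grab('scene'); c=cloud(p,d);np.savez('s2.npz',im=im,d=d,**p)
q=c[(np.hypot(c[...,0]-423,c[...,1]+313)<20)&(c[...,2]>0)&(c[...,2]<90)]; print('tail in dish',q[:,2].max() if len(q) else None)
```

```text
tail in dish 78.35206762773747
```

View pics/w2.png

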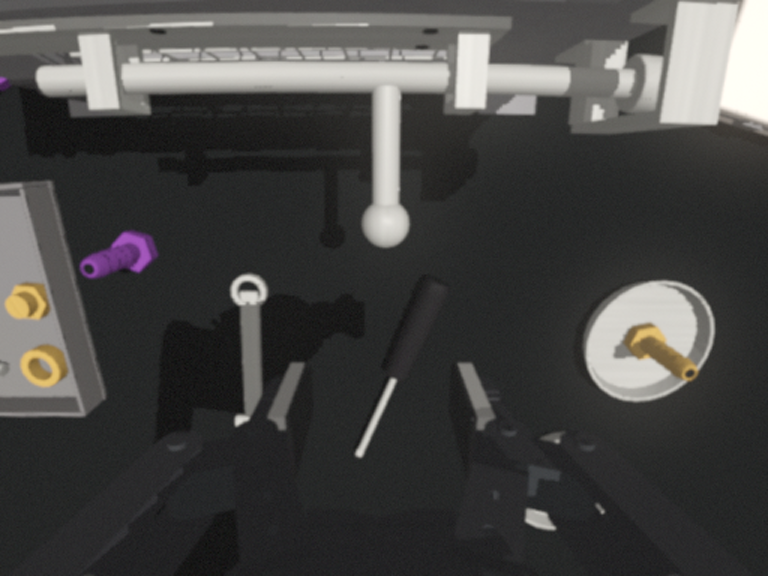

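The wrist view shows the hose tail standing in the dish at (660,350). The knob ball is at (386,223), the shank at (387,150), the rod along row 78, and the collar at (648,82) behind the keeper lip.

Run:
```python
from h import *
z=np.load('w2.npz');c=cloud(z,z['d'])
C=lambda u,v:((u+.5)/1.5-.5,(v+.5)/1.5-.5)
for z0 in(168,173):print('ball',onz(z,*C(386,223),z0),'shank',onz(z,*C(387,150),z0),onz(z,*C(387,110),z0))
def dp(u,v,n):
    u,v=C(u,v);k=c[int(v)-2:int(v)+3,int(u)-2:int(u)+3].reshape(-1,3);print(n,np.median(k,0).round(1))
dp(386,222,'balltop');dp(387,150,'shanktop');dp(387,120,'shanktop');dp(300,75,'rodtop');dp(530,76,'rodtop');dp(470,70,'brk')
k=c[(c[...,2]>222)&(c[...,2]<236)];print(len(k),k.min(0) if len(k) else '')
```

```text
ball [550.55752071 -62.77812761 168.        ] shank [583.62135706 -62.45628484 168.        ] [600.54648285 -62.0518856  168.        ]
ball [551.28831847 -62.69925796 173.        ] shank [583.5319696  -62.38539885 173.        ] [600.03724884 -61.99103118 173.        ]
balltop [553.8 -62.4 183.5]
shanktop [583.9 -61.8 178.8]
shanktop [596.  -61.5 178.8]
rodtop [612.6 -25.5 179.9]
rodtop [ 615.  -121.4  176.2]
brk [614.9 -94.4 185.2]
3216 [ 487.8310901  -172.21335636  222.00084735]
```

drive_tool(
  deltas=[
    [1.5,0.04,0,0],
    [2.2,0.04,0,0],
    [2.2,0.04,0,0],
    [1.5,0.04,0,0],
    [0.98,0.04,0,0],
    [0,0,0,0],
    [0,0,1.0,0],
    [0,0,1.0,0],
    [0,0,0,0],
    [0,0,0,0],
  ],
  jaw=0.58,
)

```text
clock: 10.43
eef_pos: [581.0, -63.8, 222.6]
tcp_rot: [-3.141, 0.003, 0.019]
contact_force: [0.4, -0.8, 0.5]
opening: 0.419
```

drive_tool(
  deltas=[
    [0.15,-0.12,1.0,0],
    [0,0,1.2,0],
    [0,0,1.2,0],
    [0,0,1.0,0],
    [0,0,0.7,0],
    [0,0,0,0],
    [0,0,0,0],
    [0,0,0,0],
  ],
)

```text
clock: 11.1
eef_pos: [584.3, -62.6, 173.0]
tcp_rot: [3.142, -0.0, 0.019]
contact_force: [0.7, -0.2, -0.1]
opening: 0.417
```

drive_tool(
  deltas=[
    [0,0,0.15,0],
    [0,0,0,0],
    [0,0,0,0],
    [0,0,0,0],
    [0,0,0,0],
    [0,0,0,0],
    [0,0,0,0],
    [0,0,0,0],
  ],
  jaw=1,
  force=60,
)

```text
clock: 11.77
eef_pos: [584.4, -62.7, 171.7]
tcp_rot: [3.141, -0.001, 0.019]
contact_force: [0.8, -0.1, 3.8]
opening: 0.115
```

drive_tool(
  deltas=[
    [0,0,-0.25,0],
    [0,0,-0.25,0],
    [0,0,-0.25,0],
    [0,0,-0.2,0],
    [0,0,0,0],
    [0,0,0,0],
  ],
)

```text
clock: 12.27
eef_pos: [584.0, -62.6, 180.7]
tcp_rot: [3.142, 0.0, 0.019]
contact_force: [2.7, -0.9, -4.1]
opening: 0.117
```

drive_tool(
  deltas=[
    [0,-0.3,0,0],
    [0,-0.4,0,0],
    [0,-0.4,0,0],
    [0,-0.4,0,0],
    [0,0,0,0],
  ],
)

```text
clock: 12.68
eef_pos: [583.7, -46.6, 180.7]
tcp_rot: [-3.141, 0.0, 0.019]
contact_force: [3.4, 1.4, -5.5]
opening: 0.115
```

drive_tool(
  deltas=[
    [0,-0.5,0,0],
    [0,-0.6,0,0],
    [0,-0.6,0,0],
    [0,-0.6,0,0],
    [0,-0.6,0,0],
    [0,-0.6,0,0],
    [0,-0.5,0,0],
    [0,-0.3,0,0],
    [0,0,0,0],
    [0,0,0,0],
  ],
)

```text
clock: 13.52
eef_pos: [583.1, -4.2, 180.8]
tcp_rot: [-3.141, -0.0, 0.019]
contact_force: [3.6, 0.4, -6.5]
opening: 0.114
```

Run:
```python
from h import *
im,d,p=grab('wrist'); save(im,'w3.png'); s=r.sense(); print(s['eef_pos'],s['contact_force'],s['wrist_torque'])
```

```text
[583.05085835  -4.40345642 180.79976367] [ 2.5885463   0.38548019 -5.99820794] [-0.17153517 -0.54902731 -0.04524994]
```

View pics/w3.png

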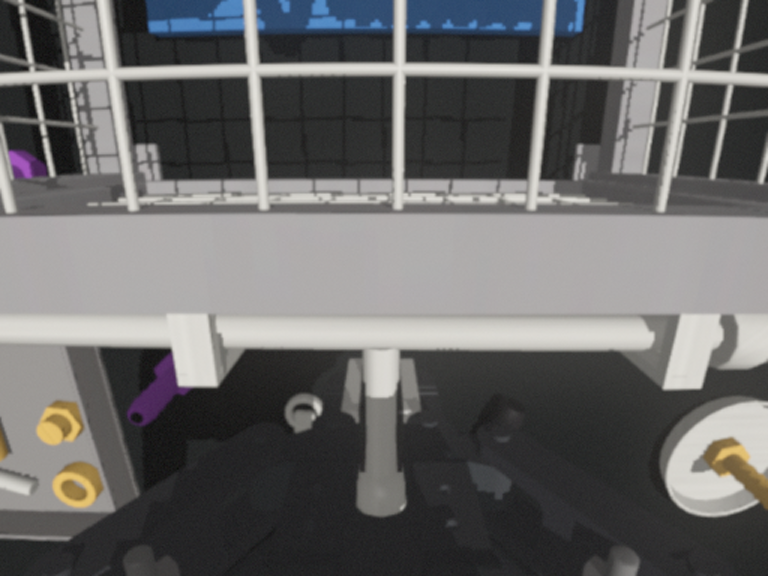

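The bolt is fully drawn: the collar at (740,335) sits by the gate's own bracket, clear of the keeper, with the knob between the pads at (382,400). Next I swing the gate about its hinge.

drive_tool(
  deltas=[
    [-0.24,-0.08,0,0.015],
    [-0.48,-0.16,0,0.03],
    [-0.48,-0.16,0,0.03],
    [-0.48,-0.16,0,0.03],
    [0,0,0,0],
    [0,0,0,0],
  ],
)

```text
clock: 14.07
eef_pos: [566.2, 1.0, 180.9]
tcp_rot: [3.141, -0.0, -0.086]
contact_force: [4.0, -0.5, -6.4]
opening: 0.113
```

drive_tool(
  deltas=[
    [-0.48,-0.16,0,0.03],
    [-0.48,-0.16,0,0.03],
    [-0.48,-0.16,0,0.03],
    [-0.48,-0.16,0,0.03],
    [-0.48,-0.16,0,0.03],
    [-0.48,-0.16,0,0.03],
    [-0.48,-0.16,0,0.03],
    [-0.24,-0.08,0,0.015],
    [0,0,0,0],
    [0,0,0,0],
    [0,0,0,0],
  ],
)

```text
clock: 14.98
eef_pos: [533.4, 19.4, 180.8]
tcp_rot: [3.141, -0.0, -0.31]
contact_force: [2.7, -2.1, -5.5]
opening: 0.116
```

Run:
```python
from h import *
im,d,p=grab('wrist'); s=r.sense(); print(s['eef_pos'],s['tcp_rot'],s['contact_force'],s['opening'])
im2,d2,p2=grab('scene'); np.savez('w4.npz',im=im,d=d,**p); np.savez('t4.npz',im=im2,d=d2,**p2)
im3,_,_=grab('top')
save(np.hstack([im,cv2.resize(im3[100:260,130:390],(512,384))[:, :]]),'w4.png',.78)
c=cloud(p,d);C=c[(c[...,2]>60)&(c[...,2]<215)]
```

```text
[533.41818861  19.4003791  180.84310467] [ 3.14147258e+00 -2.49848579e-04 -3.10531890e-01] [ 3.72557334 -1.93149969 -6.41156694] 0.11660765671164937
```

View pics/w4.png

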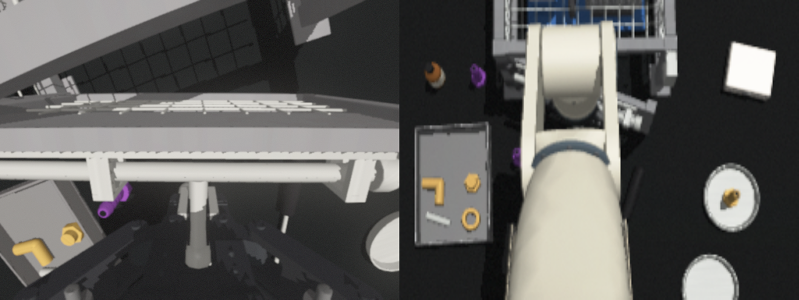

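The picture shows the gate ajar with the knob still between the pads at (200,215). In the top view the hose tail stands in the dish at (732,198) and the free edge is near (630,115). I'll measure the gate angle.

Run:
```python
from h import *
z=np.load('w4.npz');c=cloud(z,z['d'])
X=[]
for u in range(10,505,8):
    col=c[:,u]; k=col[(abs(col[:,2]-203)<5)&(z['d'][:,u]>0)]
    if len(k)>3: X.append(k[k[:,0].argmin()])
X=np.array(X)
p=np.polyfit(X[:,1],X[:,0],1)
for _ in range(3):
    e=X[:,0]-np.polyval(p,X[:,1]);X=X[abs(e)<max(2,2*e.std())];p=np.polyfit(X[:,1],X[:,0],1)
print(len(X),'slope',p,'yaw',np.arctan(-p[0]),'gate angle',.02-np.arctan(-p[0]),X[:,1].min(),X[:,1].max())
# hinge based edge estimate
a=.02-np.arctan(-p[0]);print('edge mm',300*np.sin(a),2*300*np.sin(a/2))
# front plane distance knob -> gate face
n=np.array([np.cos(np.arctan(p[0])),-np.sin(np.arctan(p[0]))]);P=np.array([533.4,19.4]);Q=np.array([np.polyval(p,0),0]);print('tcp-face',(Q-P)@n)
H=np.array([630.6,157]);print('hinge off line',(H-Q)@n)
# tail upright in dish, scene
s=np.load('t4.npz');cs=cloud(s,s['d']);q=cs[(np.hypot(cs[...,0]-423,cs[...,1]+313)<22)&(cs[...,2]>20)&(cs[...,2]<90)];print('tail',len(q),q.max(0),np.median(q,0))
```

```text
56 slope [3.27444626e-01 5.66458803e+02] yaw -0.3164413881066547 gate angle 0.3364413881066547 -89.9069240322931 104.70431468525784
edge mm 99.03902689960479 100.45705520758338
tcp-face 37.45441452931539
hinge off line 12.100213025544583
tail 29 [ 432.53928241 -303.80746197   75.72690484] [ 426.51563982 -308.49959718   68.80583092]
```

Run:
```python
from h import *
print(job.sign_off())
```

```text
the job is handed in; nothing more can be done
None
```

I finished both parts and handed the job in at about 15 s. The brass hose tail stands in the farther steel dish, and the gate is held open about 10 cm.

**Hose tail:** After release it was upright near the middle of the dish. Its top measured about 76–78 mm above the bench, against 74 mm expected, and it was still standing in the last picture.

**Bolt:** I gripped the knob, lifted it 9 mm and drew the bolt back about 58 mm. The tool saw about 4–8 N throughout, so the bolt was not forced against the keeper. The last close-up showed the collar well clear of the keeper.

**Gate:** It measured 0.336 rad, about 99–100 mm at the free edge, when I handed it in. The arm is still gripping the knob at 60 N and feels about 4 N of pull towards the guard from the closing spring.

**Checks that disagreed:**
- In the gate measurement, the edge I fitted lies about 12 mm in front of the gate's face. It is probably the bolt plate or a rail. I judged it parallel to the gate, so I took the angle as good.
- The tool's own turn gives a slightly smaller opening, 0.33 rad.

I saw no sign of contact with the tools, slide box or oil bottle, but I didn't measure their positions again at the end.

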